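Wedge the footless leg of a rocking footstool

TASK

The small footstool rocks because the foot has come off its near-left leg. Without gripping or picking anything up, push the wooden wedge along the bench, thin end first, under that bare leg until it is snug and takes up the gap, leaving the stool where it stands. Then press down firmly with the fingertips on the top of the stool's corner above that leg to show that it no longer rocks, and finish while still holding it pressed down.

Things in the scene. Friction and masses are not known exactly. Their poses are not given: they have to be found in the camera images.
- stool: small brown footstool frame, 206 (x) x 286 (y) x 95 mm high, 2 kg, loose, pale plywood seat 3 mm below its top. Origin on the bench under its middle, z up, x along the short side away from the robot, y to the left. Legs at x +-85, y +-125 mm, three on dark bun feet; the one at x -85, y +125 (near left) is bare. It rests level on the three; a light press on the corner over the bare leg rocks it
- leg_end (a point): centre of the underside of the bare leg: a flat round end of 26 mm diameter, 22 mm above the bench while the stool is level
- corner_top (a point): centre of the flat 36 x 36 mm top of the stool's corner block straight above the bare leg, 95 mm above the bench
- wedge: sawn wood wedge, 120 mm long, 50 wide, 0.12 kg, flat on the bench, thin end towards the bare leg: 12 mm thick there, rising evenly to 45 mm at the thick end (22 mm thick 36 mm from the thin end). y runs lengthwise from thin (-60 mm) to thick end (+60), x up, z level across it (0 to 50 mm); origin 22.5 mm above the bench at half length, on one side face
- wedge_tip (a point): middle of the thin end's lower edge, on the bench
- wedge_butt (a point): centre of the upright flat face of the thick end (50 mm wide, 45 mm high), 22.5 mm above the bench; this face is the one to push
- loose_foot: the dark turned bun foot that came off, 33 mm diameter, 34 mm high with its dowel, standing on the bench; origin at its underside. Leave alone
- glue_tin: dark blue round tin with lid, 70 mm diameter, 72 mm high; origin at its underside. Leave alone
- thread_reel: wooden reel of red thread standing upright, 50 mm diameter, 60 mm high; origin at its underside. Leave alone
There are look-alikes about, which are no part of the job. What is shaped like the wedge but black or pink is not meant.

How it is judged:
On the way:
1. the wedge has been pushed in under the bare leg until it takes up the gap (z of leg_end in the frame of wedge between 0.007 and 0.043 m and y of leg_end in the frame of wedge between -0.044 and -0.024 m and angle between stool's own z axis and vertical below 0.014 rad), for 0.2 s.
At the end, for the whole second after the job is handed in: Fingertips press the corner over the bare leg (within 45 mm of its centre) with over 6 N, the wedge carries over 3 N, the stool is still and level within 0.8 degrees. The wedge, untouched, lies under the leg within about 2 mm of the gap height, the leg's middle 7 mm or more inside its sides (all of step 1 and contact force between the fingers and stool above 6 N and contact force between wedge and stool above 3 N and horizontal distance between the grasp point and corner_top below 0.045 m and height (world z) of the grasp point above 0.08 m and contact force between the fingers and wedge below 0.5 N and linear speed of stool below 0.02 m/s); the arm keeps its last pose, push and grip.
It fails at once if the wedge is lifted off the bench (height (world z) of wedge_butt above 0.04 m or height (world z) of wedge_tip above 0.015 m).
It fails at once if the wedge is pinched or rammed (over 35 N) (contact force between the fingers and wedge above 35 N).
It fails at once if the stool is lifted or tipped over (height (world z) of stool above 0.02 m or angle between stool's own z axis and vertical above 0.2 rad).
It fails at once if the stool is shoved more than 40 mm along the bench (distance of stool from where it was at the start of the episode above 0.04 m).
It fails at once if the loose foot, the glue tin or the thread reel is disturbed (moved over 20 mm) (distance of any of loose_foot, glue_tin, thread_reel from where it was at the start of the episode above 0.02 m).
It also fails if it takes over 53 s, if anything falls off the work surface, if the arm or the gripper's body presses on something with over 40 N, if the wrist force passes 120 N, or if a joint passes its speed limit or range.

ROBOT

A 6-joint arm with a two-finger parallel gripper is mounted at the origin on the work surface; the furniture and walls round the work are solid. World frame = base frame: x ahead of the robot, y to its left, z up, the work surface at z = 0. Lengths are in m, angles in rad, forces in N, time in s.
With the tool pointing down it reaches from about 0.325 to 0.9 m from the base axis. Payload 6.1 kg.
Tool frame: the origin (TCP) lies midway between the tips of the shut fingers; the grasp point (between the pads) lies env.grasp_offset behind it (env.grasp_offset is the distance from the TCP to the grasp point, in m); z points along the fingers, y is the direction in which the jaws open and shut (so a half turn about z gives the same grasp; the last joint's range is limited). The gripper opens to 87 mm and grips with 3 to 60 N. Pads are 19 mm wide; open, the fingers measure 117 mm over their backs; the gripper's body (75 mm by 190 mm) begins 51 mm behind the grasp point.
Start: joints at [1.21, 0.22, 1.526, -0, 1.395, -0.126], TCP at [0.145, 0.608, 0.223] pointing down, gripper open.
Joint ranges: [-2.98, 2.98], [-0.91, 2.08], [0.09, 2.57], [-1.24, 4.39], [0.2, 2.65], [-2.68, 2.68]. Speed limits (rad/s): [2.57, 2.57, 3.01, 3.14, 3.14, 3.14].

INTERFACE

Orientations are given as [roll, pitch, yaw] about the fixed x, y, z axes, in that order (R = Rz(yaw) Ry(pitch) Rx(roll)).
In Python, from bench import env gives the robot as it stands. Calls block until the motion is done:
- env.reach(position, orientation): joint-space move of the TCP to a pose.
- env.line_to(position, rate=0.15, orientation=None, contact_N=None): straight line of the TCP; orientation=None keeps the orientation; rate is the mean speed in m/s. With contact_N (N) it stops when the force on the tool has changed by that much, and returns True; else False.
- env.move_joints(angles): joint-space move.
- env.open_gripper() and env.grasp(effort=None): open the fingers fully, or close them until they stop; effort is the grip in N (None keeps the last).
- env.sleep(seconds).
- env.inverse_kinematics(position, orientation): joint angles nearest the present ones, or None.
- env.observe(): the state.
- env.get_image(name): name is "side" or "top"; returns the picture (400x640x3 uint8, blue, green, red); there is no depth.
- env.camera_info(name): a dict with "K" (3x3 intrinsics, pixels), "R" (3x3) and "t" (3): a world point X has camera coordinates R X + t. Camera axes: x right, y down, z forward; pixel columns grow to the right and rows downward; lengths in m; the calibration is good to about 2 mm. A picture is of the moment at which its call begins. camera_info takes no time and is no camera call.
A pose or a line that the arm cannot do raises env.Unreachable and nothing moves.
- env.hand_in(): hands the job in, once; it reports no verdict.
Trained networks look in the newest picture that a camera, given by its name, has taken for a name from the list of things; names that differ only in an ending like _2 or _b are one class to them, and where a whole thing is asked for, a point or a joint stands for the part that bears it (a point fixed in the world has none). Each returns a list of dicts, best first, with "p" (0 to 1); they miss things now and then, are a little off and sometimes report something else, mostly with a low value. They report only what shows in the picture. A call takes as long as a camera call. They do not tell look-alikes from the thing itself.
- env.recognise(camera, thing): "location" ([x, y, z] in m, in world coordinates, good to about 4 mm: the middle of the surface that is visible of it).
The state is a dict: "time": time; "qpos": joint angles; "joint_vel": joint speeds; "joint_torque": joint torques, N m; "position": TCP position; "eef_rot": TCP orientation; "ft_force": force on the tool from outside, world axes, zero at the start; "ft_torque": the same for the moment, N m; "opening": finger opening in m.
Only numpy, scipy, OpenCV 4.12 (cv2) and the standard library are available. Lean on these libraries where they do the work, as an engineer would, in place of code of your own. Each camera call takes 0.05 s, during which the arm holds its last target. There are 200 camera calls.

## Working session

There is one attempt and no reset: what is moved stays moved. The work goes in short steps, each a Python script; the robot and the scene stay as the last script left them, time stands still between calls to the robot, and variables do not carry over. Pictures are saved under pics/ and viewed, about 8 in all and at most 12, crops included, and the job is handed in when it is done.

```bash
mkdir -p pics; ls; python3 - <<'E'
from bench import env
import cv2,numpy as np
print(env.grasp_offset)
a=[]
for c in("top","side"):
    im=env.get_image(c); cv2.imwrite(f"pics/{c}0.png",im)
    i=env.camera_info(c); print(c,np.round(i["K"],1).tolist(),np.round(i["R"],3).tolist(),np.round(i["t"],3).tolist())
    for t in("stool","leg_end","corner_top","wedge","wedge_tip","wedge_butt","loose_foot","glue_tin","thread_reel"):
        print(c,t,[(round(d["p"],2),np.round(d["location"],3).tolist()) for d in env.recognise(c,t)])
print(env.observe())
E
```

```text
pics
0.0187
top [[479.1, 0.0, 319.0], [0.0, 479.1, 205.5], [0.0, 0.0, 1.0]] [[0.001, -1.0, -0.004], [-0.991, -0.0, -0.133], [0.133, 0.004, -0.991]] [0.042, 0.43, 1.367]
top stool [(0.57, [0.498, -0.084, 0.094]), (0.42, [0.481, 0.183, 0.027])]
top leg_end [(0.87, [0.497, -0.082, 0.091]), (0.36, [0.481, 0.178, 0.029])]
top corner_top [(0.59, [0.496, -0.084, 0.089])]
top wedge [(0.8, [0.524, 0.377, 0.028]), (0.69, [0.482, 0.179, 0.033]), (0.57, [0.328, 0.136, 0.021])]
top wedge_tip [(0.84, [0.336, 0.135, 0.03]), (0.78, [0.482, 0.175, 0.028]), (0.56, [0.527, 0.375, 0.031])]
top wedge_butt [(0.97, [0.333, 0.136, 0.03]), (0.82, [0.484, 0.175, 0.025]), (0.66, [0.526, 0.379, 0.03])]
top loose_foot [(0.48, [0.486, -0.265, 0.021])]
top glue_tin [(0.6, [0.303, -0.232, 0.069])]
top thread_reel [(0.71, [0.328, 0.276, 0.063]), (0.25, [0.302, -0.232, 0.067])]
side [[360.8, 0.0, 315.7], [0.0, 360.8, 204.2], [0.0, 0.0, 1.0]] [[0.895, -0.446, 0.005], [-0.206, -0.422, -0.883], [0.396, 0.789, -0.47]] [-0.335, 0.177, 0.958]
side stool [(0.65, [0.496, -0.08, 0.088])]
side leg_end [(0.68, [0.495, -0.079, 0
[... 516 characters left out ...]
d_reel [(0.49, [0.323, 0.269, 0.038])]
{'time': 1.0, 'qpos': array([ 1.20988798e+00,  2.20375973e-01,  1.52650576e+00, -5.97723445e-06,
        1.39472480e+00, -1.26095710e-01]), 'joint_vel': array([-0.00103736,  0.00041434,  0.00105162, -0.00223165, -0.0011478 ,
        0.00016262]), 'joint_torque': array([ 1.01469072e-03, -4.94573557e+01, -3.87716460e+01,  6.96887774e-02,
        4.68078826e-02,  2.52186402e-05]), 'position': array([0.14541008, 0.60783209, 0.22254948]), 'eef_rot': array([-3.14157814e+00,  4.09205941e-06,  2.90678106e+00]), 'ft_force': array([-0.03093892,  0.73383097, -0.24921558]), 'ft_torque': array([ 0.02195564, -0.03048707,  0.03149894]), 'opening': 0.08740154213314134}
```

View pics/top0.png

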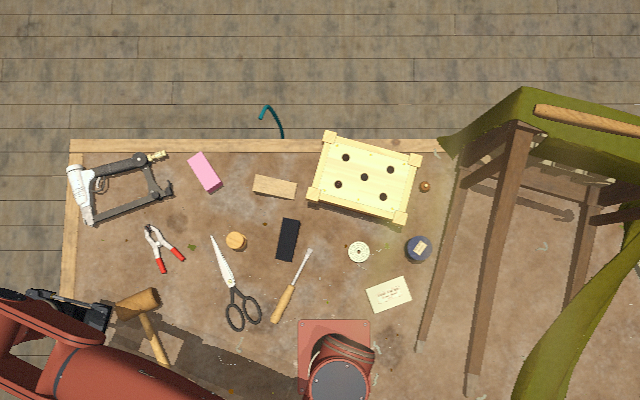

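View pics/side0.png

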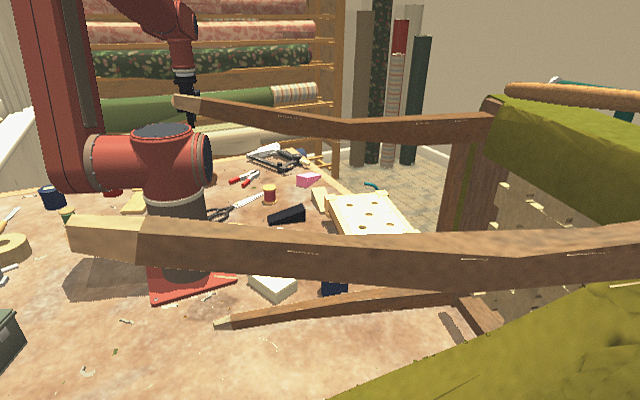

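Top view: the tan wedge is at about (275,187) and the stool at (365,176), turned slightly, with its near-left corner block at (315,195). The black (287,240) and pink (204,172) wedges are the decoys. I'll zoom in for exact corners.

```bash
python3 - <<'E'
import cv2
im=cv2.imread("pics/top0.png")[120:240,240:435]
cv2.imwrite("pics/crop0.png",cv2.resize(im,None,fx=4,fy=4,interpolation=cv2.INTER_CUBIC))
E
```

```text
(no output)
```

View pics/crop0.png

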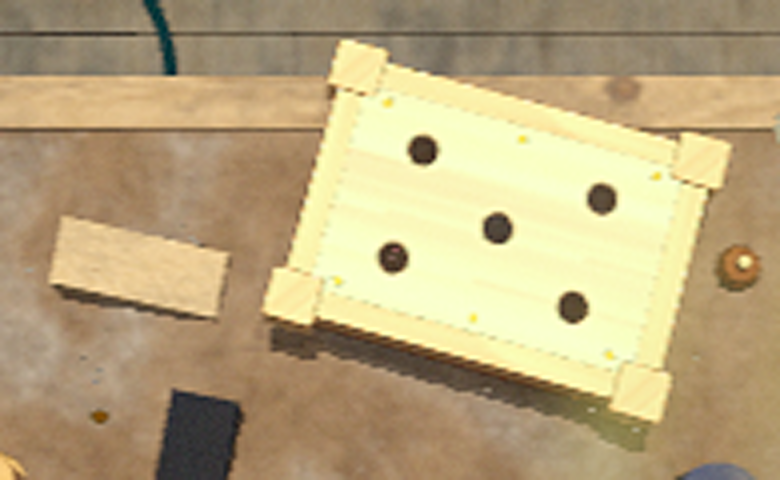

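```bash
cat >h.py <<'E'
import numpy as np, cv2
from scipy.optimize import least_squares
from bench import env
def R2(a): return np.array([[np.cos(a),-np.sin(a)],[np.sin(a),np.cos(a)]])
def proj(P,c="top"):
    i=env.camera_info(c); q=(np.asarray(i["R"])@np.asarray(P).T).T+i["t"]; q=q@np.asarray(i["K"]).T
    return q[:,:2]/q[:,2:]
def fit(local,px,x0):
    local=np.array(local,float); px=np.array(px,float)
    w=lambda p: np.c_[local[:,:2]@R2(p[2]).T+p[:2],local[:,2]]
    s=least_squares(lambda p:(proj(w(p))-px).ravel(),x0); return s.x,np.abs(s.fun).max()
STOOL=[(.085,.125,.095),(.085,-.125,.095),(-.085,-.125,.095),(-.085,.125,.095)]
# wedge: origin middle on bench, local +x = thin->thick
WEDGE=[(.06,-.025,.045),(-.06,-.025,.012),(-.06,.025,.012),(.06,.025,.045)]
crop=lambda L,o=(240,120),f=4: [((u+.5)/f-.5+o[0],(v+.5)/f-.5+o[1]) for u,v in L]
E
python3 - <<'E'
from h import *
s,e=fit(STOOL,crop([(358,68),(702,160),(640,392),(292,297)]),(.5,-.08,0)); print("stool",s,e)
leg=s[:2]+R2(s[2])@[-.085,.125]; print("leg",leg)
# order far-thick, far-thin, near-thin, near-thick ; local +x->world +y so local +y -> world -x
w,e=fit(WEDGE,crop([(51,284),(217,318),(229,252),(62,216)])[:4] and crop([(62,216),(229,252),(217,318),(51,284)]),(.48,.18,1.5)); print("wedge",w,e)
d=R2(w[2])@[1,0]; print("leg in wedge frame (along,across)",R2(w[2]).T@(leg-w[:2]), "tip",w[:2]-.06*d,"butt",w[:2]+.06*d)
E
```

```text
stool [ 0.50204862 -0.08422664 -0.27187584] 0.2514660884145883
leg [0.45373813 0.05900777]
wedge [0.48569331 0.17139351 1.40461386] 0.33664657445299895
leg in wedge frame (along,across) [-0.11612344  0.01292425] tip [0.47576819 0.11222011] butt [0.49561842 0.23056692]
```

```bash
python3 - <<'E'
from h import *
w=np.array([.48569,.17139,1.40461]); yaw=w[2]; O=[np.pi,0,yaw]
W=lambda a,c: w[:2]+R2(yaw)@[a,c]
P=lambda a,c,z: [*W(a,c),z]
env.grasp(5)
env.reach(P(.115,-.005,.20),O)
env.line_to(P(.115,-.005,.012),.12); f0=env.observe()["ft_force"]
env.line_to(P(.0755,-.005,.012),.06)
print(env.line_to(P(.0695-.056,-.005+.0125,.012),.03,contact_N=12))
o=env.observe(); print(o["time"],o["position"],o["ft_force"]-f0,o["opening"])
cv2.imwrite("pics/top1.png",env.get_image("top"))
im=cv2.imread("pics/top1.png")[120:240,240:435]
cv2.imwrite("pics/crop1.png",cv2.resize(im,None,fx=4,fy=4,interpolation=cv2.INTER_CUBIC))
E
```

```text
False
9.0833 [0.48054519 0.18596166 0.0120175 ] [ 0.80127751 -0.95072928 -0.34971055] 0.0004966402355856265
```

View pics/crop1.png

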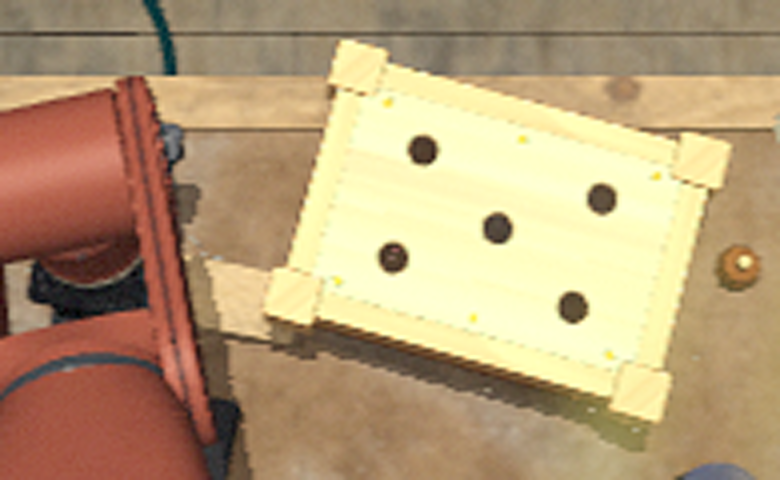

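The wedge, seen at about (240,300) in the crop, has gone under the corner block (292,297) with its direction unchanged. I'll make the final push in small steps, reading the force each time.

```bash
python3 - <<'E'
from h import *
w=np.array([.48569,.17139,1.40461]); yaw=w[2]
P=lambda a,c,z: [*(w[:2]+R2(yaw)@[a,c]),z]
f0=env.observe()["ft_force"]
for a in np.arange(.0095,-.0091,-.002):
    h=env.line_to(P(a,.0075,.012),.02,contact_N=8); o=env.observe()
    print(round(a,4),h,np.round((o["ft_force"]-f0)[:2]@R2(yaw),2),round(o["time"],1))
    if h or ((o["ft_force"]-f0)[:2]@R2(yaw))[0]>4: break
env.line_to(P(a+.06,.0075,.012),.1); 
env.line_to(P(a+.06,.0075,.2),.2); 
env.reach([.35,.35,.25],[np.pi,0,yaw])
cv2.imwrite("pics/top2.png",env.get_image("top"))
im=cv2.imread("pics/top2.png")[120:240,240:435]
cv2.imwrite("pics/crop2.png",cv2.resize(im,None,fx=4,fy=4,interpolation=cv2.INTER_CUBIC)); print(env.observe()["time"])
E
```

```text
0.0095 False [-1.    0.04] 9.5
0.0075 False [-0.99 -0.82] 9.7
0.0055 False [-0.05  0.12] 10.0
0.0035 False [-1.3   0.64] 10.2
0.0015 False [-0.65  0.64] 10.5
-0.0005 False [-0.2   0.79] 10.7
-0.0025 False [-0.85 -0.05] 11.0
-0.0045 False [-0.35  0.62] 11.2
-0.0065 False [-0.98  0.29] 11.5
-0.0085 False [-0.39  0.09] 11.7
14.4167
```

View pics/crop2.png

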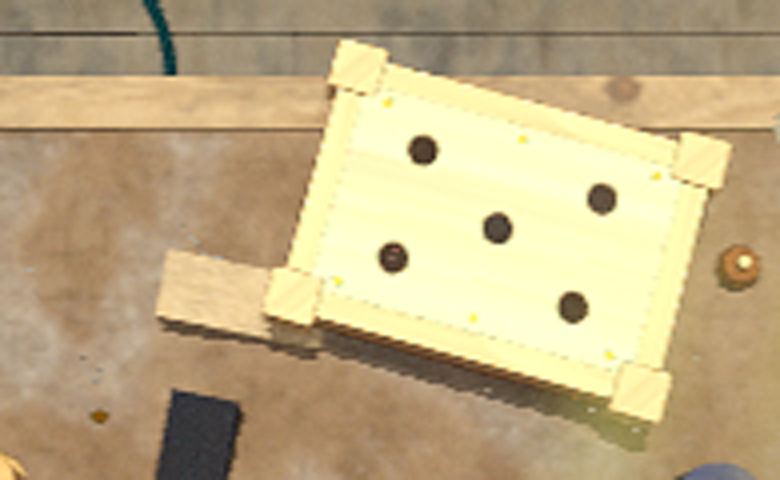

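The wedge's thick end is at about (158..171, 250..318), with its near thin corner at about (320,349). The stool hasn't moved. Next is the wedge fit.

```bash
python3 - <<'E'
from h import *
leg=np.array([.45374,.05901])
for L,px in(([WEDGE[0],WEDGE[3]],[(171,250),(158,318)]),([WEDGE[0],WEDGE[3],WEDGE[2]],[(171,250),(158,318),(320,349)])):
    w,e=fit(L,crop(px),(.47,.1,1.4)); print(w,e,R2(w[2]).T@(leg-w[:2]))
E
```

```text
[0.46035591 0.09328303 1.39501791] 0.09795285855039992 [-0.03490186  0.00052048]
[0.46146545 0.09381624 1.4080047 ] 0.4642883185533151 [-0.03559814  0.00198214]
```

```bash
python3 - <<'E'
from h import *
leg=[.45374,.05901]; O=[np.pi,0,1.405]
env.reach([*leg,.15],O); env.sleep(.3)
f0=np.mean([env.observe()["ft_force"] for _ in range(3)],0)
env.line_to([*leg,.102],.1)
print(env.line_to([*leg,.085],.01,contact_N=2.5),env.observe()["position"],(env.observe()["ft_force"]-f0))
print(env.line_to([*leg,.085],.01,contact_N=10))
for _ in range(3):
    env.sleep(.3); o=env.observe(); print(o["time"],o["position"],o["ft_force"]-f0)
cv2.imwrite("pics/top3.png",env.get_image("top"))
im=cv2.imread("pics/top3.png")[120:240,240:435]
cv2.imwrite("pics/crop3.png",cv2.resize(im,None,fx=4,fy=4,interpolation=cv2.INTER_CUBIC))
E
```

```text
True [0.453658   0.05908193 0.09466655] [-0.66905795  0.97499645  4.36247588]
True
18.0917 [0.45362495 0.05914513 0.09456951] [-1.79763392 -0.03591845  5.47276813]
18.3917 [0.45366346 0.05911688 0.09460199] [-0.98743233  0.41068424  6.1089202 ]
18.6917 [0.45363193 0.05914566 0.09458569] [-1.0753866   0.15530172  5.88056505]
```

View pics/crop3.png

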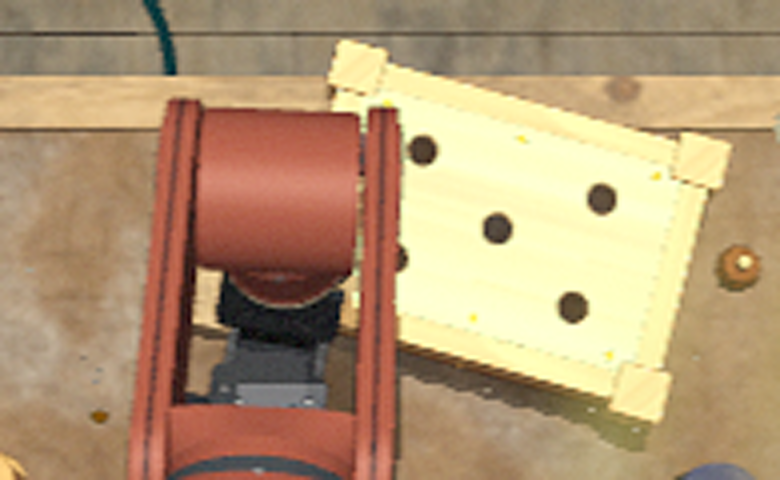

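The stool hasn't moved and the corner barely sinks (94.6 mm at about 6 N). I'll press harder in small steps.

```bash
python3 - <<'E'
from h import *
o=env.observe(); p=o["position"].copy(); fz0=o["ft_force"][2]
m=lambda: np.mean([(env.sleep(.05),env.observe()["ft_force"][2])[1] for _ in range(6)])
z=p[2]
for k in range(14):
    z-=.0005; env.line_to([.45374,.05901,z],.01); f=m(); o=env.observe(); print(round(z,4),o["position"].round(4),round(f,2),round(o["time"],1))
    if f>18: break
E
```

```text
0.0941 [0.4537 0.0591 0.0946] 7.18 19.3
0.0936 [0.4536 0.0592 0.0945] 10.69 19.8
0.0931 [0.4536 0.0592 0.0944] 14.28 20.4
0.0926 [0.4537 0.0592 0.0943] 17.81 20.9
0.0921 [0.4537 0.0593 0.0942] 22.03 21.5
```

```bash
python3 - <<'E'
from h import *
for _ in range(2):
    env.sleep(.5); o=env.observe(); print(o["time"],o["position"].round(4),o["ft_force"].round(1))
env.hand_in()
E
```

```text
21.9917 [0.4537 0.0593 0.0942] [-9.7  1.  20.8]
22.4917 [0.4537 0.0593 0.0942] [-9.5  1.3 20.6]
the job is handed in; nothing more can be done
```

I pushed the tan wedge thin end first under the stool's bare leg with the shut fingertips. I then pressed the corner above that leg and handed the job in at about 22.5 s, still holding it down. `hand_in` gives no verdict, so I don't know the result.

- **Wedge position:** after the push, the camera fit put the leg's centre at y ≈ -35 mm in the wedge frame (allowed -44 to -24 mm). Across the wedge it was within about 2 mm of the middle. I did not measure this again during the press, because the arm hid the wedge.
- **Snugness:** the push showed no clear force when the wedge met the leg; readings stayed within about 1 N of noise. I stopped at the calculated position, so the press is the evidence that the gap is filled.
- **Press:** the corner top was met at 94.7 mm and sank only to 94.2 mm under 21–22 N, so it does not rock. I estimate the tilt at about 0.004 rad. The hold was steady at about 20.6 N down, with an unintended sideways force of about 9.5 N.
- **Rest of the scene:** the stool showed no movement in the pictures after the push and the first press. The loose foot was in place in the last one. I didn't recheck the tin or the reel, but the arm was kept away from them.

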